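Shade the slides: stand the fallen light shield up and flip the slide box shut

TASK

Protect the slides from the light: push the fallen amber light shield back up so that it stands upright on its steel foot about where it lies, and push the raised lid of the blue slide box over until it is fully shut. Only push with the fingers: do not pick up the shield or the box or shove them away from their spots, and leave the other things on the bench alone. Either one may be done first.

Things in the scene. Friction and masses are not known exactly. Their poses are not given: they have to be found in the camera images.
- shield: L-shaped light shield, loose, 0.5 to 0.85 kg, mostly foot: dark steel foot 90 deep x 130 wide x 6 mm, amber panel 150 wide x 5 mm thick square on its rear edge, 130 mm tall over all. Origin: middle of the heel (rear lower edge of foot, back face of panel). Own x: along the foot (0 to 90 mm), y: width, z: up the panel (vertical when it stands). Starts fallen on its back, panel flat on the bench
- shield_foot_edge (a point): middle of the foot's free edge (own x 90, z 3 mm): 90 mm above the bench while fallen (foot sticks straight up), 3 mm when standing. Pushed near this edge towards the shield's own -z, from the side above the panel, the shield tips round its heel, which hardly slides; past about 20 deg it falls onto its foot by itself and the panel swings up behind the finger
- shield_panel_top (a point): middle of the panel's free edge (own x 2.5, z 130 mm): on the bench while fallen, 130 mm up when standing
- slide_box: open blue slide box full of glass slides, loose, about 0.5 kg, stands on the bench; 95 (own x) x 210 (own y) x 32 mm high without lid; origin under its centre, own z up. The lid's hinge runs along own y on the top of the +x long side
- slide_lid (a joint): angle of the blue box's lid, rad: 0 fully shut (flat on the box), grows as it opens, about 1.57 straight up, 1.9 leaning back at its stop. Stiff hinge: it stays where it is left, and about 0.2 to 1 N at its free edge moves it. No latch
- lid_free_edge (a point): middle of the lid's free long edge, on the lid's outer face (which is the top when shut); the lid is a flat plate 95 x 210 x 8 mm with a white label. 95 mm from the hinge; 40 mm above the bench when shut
- lid_hinge (a point): middle of the lid's hinge line, on the lid's inner face; 47.5 mm from the box's centre along the box's own +x, 32.5 mm above the bench
- petri_dish: clear round Petri dish, 88 mm across, 15 mm high; origin under its centre. Leave alone
- oil_bottle: small amber glass bottle with black cap, 32 mm across, 65 mm high; origin under its centre. Leave alone
- mouse: black computer mouse, 100 x 60 x 30 mm; origin under its centre. Leave alone
- spare_box: closed small slide box, white with a yellow lid, 85 x 100 x 35 mm; origin under its centre. Leave alone
- tweezers: steel tweezers lying flat, 110 x 18 x 5 mm; origin under the middle. Leave alone
- wash_bottle: white wash bottle with red cap and spout, 64 mm across, 190 mm high; origin under its centre. Leave alone
- tube_rack: green rack with capped tubes, fixed, 120 x 70 x 82 mm; origin under its centre. An obstacle at the robot's left
Things that resemble listed ones, but are neither listed nor needed, are in the scene too. Of the things that look like the slide_box, the smallest one is meant.

How it is judged:
By the outcome, as a careful person would: the job done as asked, in the order asked, and still so for the second after the job is handed in, with the robot touching nothing.
It also fails if it takes over 54 s, if anything falls off the work surface, if the arm or the gripper's body presses on something with over 40 N, if the wrist force passes 120 N, or if a joint passes its speed limit or range.

ROBOT

A 6-joint arm with a two-finger parallel gripper is mounted at the origin on the work surface. World frame = base frame: x ahead of the robot, y to its left, z up, the work surface at z = 0. Lengths are in m, angles in degrees, forces in N, time in s.
With the tool pointing down it reaches from about 0.35 to 0.875 m from the base axis. Payload 4.2 kg.
Tool frame: the origin (TCP) lies between the finger pads; the fingertips stand 25 mm ahead of it and the grasp point (between the pads) lies 6 mm ahead of it; z points along the fingers, y is the line along which they close (so a half turn about z gives the same grasp; the last joint's range is limited). The gripper opens to 87 mm and grips with 3 to 60 N. Pads are 19 mm wide; open, the fingers measure 117 mm over their backs; the gripper's body (75 mm by 190 mm) begins 51 mm behind the grasp point.
Start: joints at [82.999, 22.042, 0.453, 0, -68.411, -14.817], TCP at [0.232, 0.58, 0.248] pointing down, gripper open.
Joint ranges: [-179.83, 179.83], [-69.29, 118.12], [-61.27, 80.66], [-181.25, 117.63], [-171.15, -9.14], [-177.46, 177.46]. Speed limits (degrees/s): [159.86, 159.86, 180, 180, 180, 180].

INTERFACE

Orientations are given as a 3x3 rotation matrix whose columns are the frame's x, y, z axes.
In Python, from plant import r gives the robot as it stands. The module is installed in compiled form; this text tells all that it offers.
- The arm moves only by the tool servo_tool, never from a script. Its arguments are lists of equal length, an entry for each row: "linear": the shift along the tool's x, y, z in mm, a list of three; "turn": the turn, a rotation vector about the tool's x, y, z in degrees, a list of three; "claw": the opening, from 0 (shut) to 1 (fully open). In form: {"linear": [[x, y, z], ...], "turn": [[rx, ry, rz], ...], "claw": [claw, ...]}. A call has 1 to 10 rows; each row shifts and turns the commanded pose from where the row before left it, along the tool's axes as they then stand; what a row does not reach is not made up. A row lasts 1/10 s, in which the tool goes at most 50 mm and 8.59 degrees, less where a joint would pass 70% of its speed; a pose out of reach is approached as far as the arm can. A call is refused whole if a number of a shift passes 50 or a number of a turn 8.59, either way. A call with a gripper value outside its range is refused whole. The fingers move at their own pace and stop on an object; "grip_force" is the grip in N (left out, the last holds). Time passes only in rows, so rows that do not move let the fingers close. It gives the time, the measured TCP pose, the force, the opening and the grip force at its end, in the units of the state.
- r.observe(): the state, without advancing time (a new reading comes with each control period).
- r.snapshot(name): name is "scene" or "top" or "wrist"; returns a dict with "color" (420x560x3 uint8, blue, green, red), "depth" (420x560 float32, m along the optical axis (not along the pixel's ray), 0 where there is no reading), "fx", "fy", "cx", "cy" (pixels), "pose" (4x4, takes a point from camera to world coordinates). Camera axes: x right, y up, looking along -z (the intrinsics and any distortion apply to the point x, -y, -z); pixel columns grow to the right and rows downward; lengths in m; the calibration is good to about 2 mm. A picture is of the moment at which its call begins.
- r.job_done(): hands the job in; it is judged then, once.
Trained networks look in a picture, given as the dict that the camera call returned (one of the last four; its "shot" number tells which), for a name from the list of things; names that differ only in an ending like _2 or _b are one class to them, and where a whole thing is asked for, a point or a joint stands for the part that bears it (a point fixed in the world has none). Each returns a list of dicts, best first, with "p" (0 to 1); they miss things now and then, are a little off and sometimes report something else, mostly with a low value. They report only what shows in the picture. A call takes as long as a camera call. They do not tell look-alikes from the thing itself.
- r.find_in(picture, target): "location" ([x, y, z] in m, in world coordinates, good to about 4 mm: the middle of the surface that is visible of it).
The state is a dict: "time": time; "joint_pos": joint angles; "joint_velocities": joint speeds; "tau": joint torques, N m; "tool_pos": TCP position; "orientation": TCP orientation; "contact_force": force on the tool from outside, world axes, zero at the start; "torque": the same for the moment, N m; "finger_gap": finger opening in m; "finger_force": force on a finger pad.
Only numpy, scipy, OpenCV 4.12 (cv2) and the standard library are available. Lean on these libraries where they do the work, as an engineer would, in place of code of your own. Each camera call takes 0.05 s, during which the arm holds its last target. There are 200 camera calls.

## Working session

There is one attempt and no reset: what is moved stays moved. The work goes in short steps, Python scripts to look and compute and a tool call to move; the robot and the scene stay as the last step left them, time stands still between calls to the robot, and variables do not carry over. Pictures are saved under pics/ and viewed, at most 10 in all, crops included, and the job is handed in when it is done.

Besides the shell and the picture viewer there is one more tool, called after "Emit:" in YAML: its name, and indented under it one key for each argument. servo_tool: Moves the arm, as the interface text tells. Its arguments: {"type":"object","properties":{"linear":{"type":"array","items":{"type":"array","items":{"type":"number"}}},"turn":{"type":"array","items":{"type":"array","items":{"type":"number"}}},"claw":{"type":"array","items":{"type":"number"}},"grip_force":{"type":"number"}},"required":["linear","turn","claw"]}

```bash
mkdir -p pics
cat > h.py <<'E'
import numpy as np, cv2, pickle
from plant import r
def snap(n,f=None):
    s=r.snapshot(n)
    if f: cv2.imwrite('pics/'+f,s['color']); pickle.dump(s,open(f+'.pkl','wb'))
    return s
def world(s):
    h,w=s['depth'].shape; v,u=np.mgrid[:h,:w]; d=s['depth']
    P=np.stack([(u-s['cx'])/s['fx']*d,-(v-s['cy'])/s['fy']*d,-d,np.ones_like(d)],-1)
    W=(P@s['pose'].T)[...,:3]; W[d==0]=np.nan
    return W
E
python3 - <<'E'
from h import *
t=snap('top','top1.png'); s=snap('scene','scene1.png')
print({k:(v if k!='pose' else v.round(3).tolist()) for k,v in t.items() if k not in('color','depth')})
for n in ['shield','slide_box','slide_lid','tube_rack','wash_bottle','shield_foot_edge','lid_free_edge','lid_hinge']:
    for p in (t,s):
        print(n,[(np.round(d['location'],3).tolist(),round(d['p'],2)) for d in r.find_in(p,n)])
o=r.observe();print({k:np.round(v,3).tolist() for k,v in o.items()})
E
```

```text
{'fx': 495.48140932818336, 'fy': 495.48140932818336, 'cx': 277.25938186995256, 'cy': 213.3116073298827, 'pose': [[0.016, 0.996, -0.093, 0.323], [-1.0, 0.015, -0.01, 0.001], [-0.008, 0.093, 0.996, 1.668], [0.0, 0.0, 0.0, 1.0]], 'shot': 1}
shield [([0.58, -0.21, 0.007], 0.76)]
shield [([0.57, -0.234, 0.009], 0.78), ([0.755, 0.29, 0.026], 0.26)]
slide_box [([0.17, -0.327, 0.058], 0.91), ([0.482, 0.193, 0.025], 0.67), ([0.172, 0.32, 0.056], 0.66)]
slide_box [([0.201, -0.294, 0.058], 0.81), ([0.505, 0.215, 0.068], 0.65), ([0.215, 0.339, 0.056], 0.56), ([0.762, -0.134, 0.037], 0.56)]
slide_lid [([0.508, 0.222, 0.084], 0.84), ([0.171, 0.32, 0.054], 0.76)]
slide_lid [([0.192, 0.334, 0.055], 0.96), ([0.518, 0.224, 0.09], 0.65), ([0.182, -0.318, 0.058], 0.65)]
tube_rack [([0.505, 0.495, 0.055], 0.98), ([0.516, 0.221, 0.09], 0.24)]
tube_rack [([0.526, 0.518, 0.05], 0.95)]
wash_bottle [([0.441, -0.521, 0.116], 0.93)]
wash_bottle [([0.46, -0.518, 0.089], 0.97), ([0.689, 0.005, 0.008], 0.58)]
shield_foot_edge [([0.586, -0.213, 0.003], 0.72)]
shield_foot_edge [([0.566, -0.231, 0.006], 0.73), ([0.75
[... 233 characters left out ...]
 0.57), ([0.184, -0.318, 0.057], 0.57)]
lid_hinge [([0.17, 0.318, 0.053], 0.82), ([0.516, 0.224, 0.087], 0.7), ([0.168, -0.329, 0.056], 0.65)]
lid_hinge [([0.188, -0.322, 0.053], 0.77), ([0.193, 0.336, 0.049], 0.74), ([0.516, 0.225, 0.084], 0.71), ([0.564, -0.231, 0.005], 0.4)]
{'time': 0.9, 'joint_pos': [82.998, 22.041, 0.453, 0.0, -68.41, -14.816], 'joint_velocities': [0.074, 0.05, -0.055, -0.017, -0.016, 0.062], 'tau': [0.0, -39.046, 18.762, 4.225, 0.015, -0.0], 'tool_pos': [0.232, 0.58, 0.248], 'orientation': [[0.928, -0.372, 0.0], [-0.372, -0.928, 0.0], [0.0, -0.0, -1.0]], 'contact_force': [-0.61, 0.397, -0.361], 'torque': [-0.009, 0.033, -0.0], 'finger_force': 0.0, 'finger_gap': 0.087}
```

View pics/top1.png

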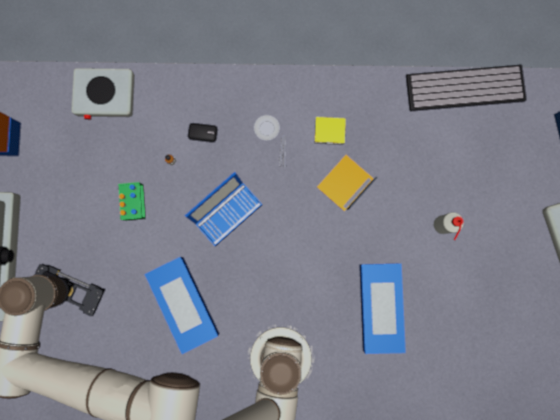

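View pics/scene1.png

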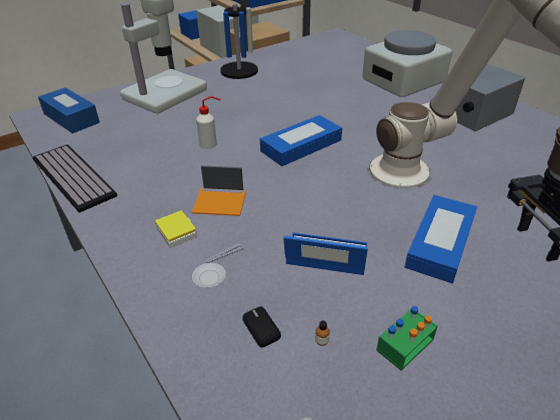

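Run:
```python
from h import *
t=pickle.load(open('top1.png.pkl','rb'));s=pickle.load(open('scene1.png.pkl','rb'))
for nm,p in(('top',t),('scene',s)):
    W=world(p); hsv=cv2.cvtColor(p['color'],cv2.COLOR_BGR2HSV)
    def reg(x0,x1,y0,y1,z0): return (W[...,0]>x0)&(W[...,0]<x1)&(W[...,1]>y0)&(W[...,1]<y1)&(W[...,2]>z0)
    R=reg(.4,.72,-.36,-.1,-.02)
    m=R&(hsv[...,0]<25)&(hsv[...,1]>150)
    q=W[m]; rc=cv2.minAreaRect(q[:,:2].astype(np.float32)*1000)
    print(nm,'panel',rc,cv2.boxPoints(rc).round().tolist(),np.nanmedian(q[:,2]))
    q=W[R&(W[...,2]>.03)]
    for a,b in((.03,.06),(.06,.08),(.08,.1)):
        k=q[(q[:,2]>a)&(q[:,2]<=b)]
        if len(k)>5:
            rc=cv2.minAreaRect(k[:,:2].astype(np.float32)*1000);print(' foot',a,len(k),cv2.boxPoints(rc).round().tolist(),k[:,2].max())
    q=W[reg(.3,.62,.05,.34,.015)]
    for a,b in((.015,.04),(.04,.06),(.06,.08),(.08,.1),(.1,.12),(.12,.14),(.14,.2)):
        k=q[(q[:,2]>a)&(q[:,2]<=b)]
        if len(k)>5:
            rc=cv2.minAreaRect(k[:,:2].astype(np.float32)*1000);print(' box',a,len(k),np.round(rc[0]),np.round(rc[1]),cv2.boxPoints(rc).round().tolist())
```

```text
top panel ((586.1807250976562, -210.3252410888672), (121.14633178710938, 148.09649658203125), 48.68672180175781) [[491.0, -207.0], [602.0, -305.0], [682.0, -214.0], [571.0, -116.0]] 0.005221946308640701
 foot 0.03 38 [[493.0, -216.0], [541.0, -321.0], [767.0, -218.0], [719.0, -113.0]] 0.059375802121806265
 foot 0.06 9 [[496.0, -216.0], [593.0, -298.0], [594.0, -297.0], [497.0, -215.0]] 0.07673511126268107
 foot 0.08 79 [[492.0, -219.0], [590.0, -304.0], [594.0, -300.0], [496.0, -214.0]] 0.09595290852539651
 box 0.015 764 [433. 220.] [ 99. 321.] [[289.0, 306.0], [504.0, 67.0], [577.0, 133.0], [363.0, 372.0]]
 box 0.04 206 [438. 234.] [ 98. 334.] [[293.0, 331.0], [507.0, 74.0], [582.0, 137.0], [368.0, 394.0]]
 box 0.06 162 [457. 252.] [ 55. 333.] [[303.0, 321.0], [580.0, 138.0], [611.0, 184.0], [333.0, 366.0]]
 box 0.08 185 [515. 219.] [ 11. 209.] [[439.0, 291.0], [583.0, 139.0], [591.0, 146.0], [447.0, 298.0]]
 box 0.1 200 [522. 224.] [ 17. 207.] [[445.0, 295.0], [586.0, 143.0], [598.0, 154.0], [457.0, 306.0]]
 box 0.12 182 [523. 226.] [ 12. 209.] [[447.0, 299.0], [589.0, 146.0], [598
[... 460 characters left out ...]
.0, -219.0], [587.0, -302.0], [597.0, -290.0], [498.0, -208.0]] 0.09346804369525497
 box 0.015 643 [433. 225.] [111. 323.] [[283.0, 307.0], [500.0, 68.0], [583.0, 142.0], [366.0, 382.0]]
 box 0.04 385 [455. 258.] [ 58. 341.] [[295.0, 325.0], [583.0, 142.0], [614.0, 191.0], [326.0, 374.0]]
 box 0.06 346 [516. 224.] [  9. 209.] [[442.0, 298.0], [583.0, 143.0], [590.0, 149.0], [449.0, 304.0]]
 box 0.08 370 [519. 227.] [ 10. 209.] [[445.0, 302.0], [585.0, 147.0], [593.0, 153.0], [453.0, 308.0]]
 box 0.1 380 [523. 230.] [  9. 208.] [[449.0, 303.0], [590.0, 150.0], [597.0, 156.0], [456.0, 310.0]]
 box 0.12 294 [523. 231.] [ 15. 209.] [[446.0, 302.0], [589.0, 149.0], [600.0, 159.0], [458.0, 313.0]]
```

Emit:
servo_tool:
  linear:
    - [0,0,0]
    - [0,0,0]
    - [0,0,0]
    - [0,0,0]
    - [0,0,0]
    - [0,0,0]
    - [0,0,0]
    - [0,0,0]
    - [0,0,0]
    - [0,0,0]
  turn:
    - [0,0,8.2]
    - [0,0,8.2]
    - [0,0,8.2]
    - [0,0,8.2]
    - [0,0,8.2]
    - [0,0,8.2]
    - [0,0,8.2]
    - [0,0,8.2]
    - [0,0,8.2]
    - [0,0,8.2]
  claw: [0,0,0,0,0,0,0,0,0,0]

```text
time: 1.9
tool_pos: [0.2323, 0.5802, 0.2476]
orientation: [[-0.245, -0.97, 0.0], [-0.97, 0.245, 0.0], [-0.0, 0.0, -1.0]]
contact_force: [0.2, 0.6, -0.2]
finger_gap: 0.015
finger_force: 0.0
```

Emit:
servo_tool:
  linear:
    - [0,0,0]
    - [0,0,0]
    - [0,0,0]
    - [0,0,0]
    - [-1,-20,0]
    - [-2,-38,0]
    - [-2,-38,0]
    - [-2,-38,0]
    - [-2,-38,0]
    - [0,0,0]
  turn:
    - [0,0,8.3]
    - [0,0,8.3]
    - [0,0,8.3]
    - [0,0,8.3]
    - [0,0,0]
    - [0,0,0]
    - [0,0,0]
    - [0,0,0]
    - [0,0,0]
    - [0,0,0]
  claw: [0,0,0,0,0,0,0,0,0,0]

```text
time: 2.9
tool_pos: [0.3588, 0.4569, 0.2479]
orientation: [[-0.734, -0.679, 0.0], [-0.679, 0.734, -0.001], [0.0, -0.001, -1.0]]
contact_force: [-0.4, -0.1, 0.7]
finger_gap: 0.0007
finger_force: 0.0
```

Emit:
servo_tool:
  linear:
    - [-2,-25,0]
    - [-2,-40,0]
    - [-2,-40,0]
    - [-2,-40,0]
    - [-1,-40,0]
    - [-1,-40,0]
    - [0,-35,0]
    - [0,-19,0]
    - [0,0,0]
    - [0,0,0]
  turn:
    - [0,0,0]
    - [0,0,0]
    - [0,0,0]
    - [0,0,0]
    - [0,0,0]
    - [0,0,0]
    - [0,0,0]
    - [0,0,0]
    - [0,0,0]
    - [0,0,0]
  claw: [0,0,0,0,0,0,0,0,0,0]

```text
time: 3.9
tool_pos: [0.5536, 0.263, 0.2474]
orientation: [[-0.732, -0.682, -0.0], [-0.682, 0.732, 0.0], [0.0, 0.0, -1.0]]
contact_force: [-0.0, -0.2, 0.6]
finger_gap: 0.0004
finger_force: 0.0
```

Emit:
servo_tool:
  linear:
    - [0,0,20]
    - [0,0,35]
    - [0,0,35]
    - [0,0,28]
    - [0,0,0]
    - [0,0,0]
  turn:
    - [0,0,0]
    - [0,0,0]
    - [0,0,0]
    - [0,0,0]
    - [0,0,0]
    - [0,0,0]
  claw: [0,0,0,0,0,0]

```text
time: 4.5
tool_pos: [0.5536, 0.2642, 0.1302]
orientation: [[-0.73, -0.683, 0.001], [-0.683, 0.73, -0.0], [-0.0, -0.001, -1.0]]
contact_force: [1.3, 1.0, 0.4]
finger_gap: 0.0003
finger_force: 0.0
```

Emit:
servo_tool:
  linear:
    - [15,0,0]
    - [15,0,0]
    - [12,0,0]
    - [12,0,0]
    - [12,0,0]
    - [12,0,0]
    - [9,0,4]
    - [9,0,4]
    - [8,0,6]
    - [8,0,6]
  turn:
    - [0,0,0]
    - [0,0,0]
    - [0,0,0]
    - [0,0,0]
    - [0,0,0]
    - [0,0,0]
    - [0,0,0]
    - [0,0,0]
    - [0,0,0]
    - [0,0,0]
  claw: [0,0,0,0,0,0,0,0,0,0]

```text
time: 5.5
tool_pos: [0.4711, 0.1863, 0.1088]
orientation: [[-0.732, -0.682, -0.0], [-0.682, 0.732, -0.0], [0.001, 0.0, -1.0]]
contact_force: [0.7, 0.2, 0.2]
finger_gap: 0.0005
finger_force: 0.3
```

Emit:
servo_tool:
  linear:
    - [6,0,8]
    - [6,0,8]
    - [3,0,6]
    - [3,0,6]
    - [1,0,5]
    - [1,0,5]
    - [1,0,4]
    - [0,0,2]
    - [0,0,0]
    - [0,0,0]
  turn:
    - [0,0,0]
    - [0,0,0]
    - [0,0,0]
    - [0,0,0]
    - [0,0,0]
    - [0,0,0]
    - [0,0,0]
    - [0,0,0]
    - [0,0,0]
    - [0,0,0]
  claw: [0,0,0,0,0,0,0,0,0,0]

```text
time: 6.5
tool_pos: [0.4562, 0.1725, 0.0659]
orientation: [[-0.731, -0.682, -0.0], [-0.682, 0.731, -0.0], [0.0, -0.0, -1.0]]
contact_force: [-0.9, 0.6, 5.2]
finger_gap: 0.0006
finger_force: 2.4
```

Emit:
servo_tool:
  linear:
    - [0,0,1]
    - [0,0,1]
    - [0,0,0]
    - [0,0,0]
  turn:
    - [0,0,0]
    - [0,0,0]
    - [0,0,0]
    - [0,0,0]
  claw: [0,0,0,0]

```text
time: 6.9
tool_pos: [0.4562, 0.1725, 0.0656]
orientation: [[-0.731, -0.682, 0.0], [-0.682, 0.731, -0.0], [0.0, -0.0, -1.0]]
contact_force: [-6.8, -2.1, 19.3]
finger_gap: 0.0009
finger_force: 9.3
```

Emit:
servo_tool:
  linear:
    - [0,0,-15]
    - [0,0,-30]
    - [0,0,-40]
    - [0,0,-40]
    - [0,0,-15]
    - [10,-15,0]
    - [21,-32,0]
    - [22,-34,0]
    - [22,-34,0]
    - [22,-34,0]
  turn:
    - [0,0,0]
    - [0,0,-2]
    - [0,0,-2]
    - [0,0,-2]
    - [0,0,0]
    - [0,0,0]
    - [0,0,0]
    - [0,0,0]
    - [0,0,0]
    - [0,0,0]
  claw: [0,0,0,0,0,0,0,0,0,0]

```text
time: 7.9
tool_pos: [0.5055, 0.0002, 0.2035]
orientation: [[-0.656, -0.755, 0.001], [-0.755, 0.656, 0.0], [-0.001, -0.0, -1.0]]
contact_force: [0.6, 0.4, -0.7]
finger_gap: 0.0007
finger_force: 0.0
```

Emit:
servo_tool:
  linear:
    - [22,-34,0]
    - [22,-34,0]
    - [22,-34,0]
    - [22,-34,0]
    - [22,-34,0]
    - [22,-28,0]
    - [0,0,0]
    - [0,0,0]
  turn:
    - [0,0,0]
    - [0,0,0]
    - [0,0,0]
    - [0,0,0]
    - [0,0,0]
    - [0,0,0]
    - [0,0,0]
    - [0,0,0]
  claw: [0,0,0,0,0,0,0,0]

```text
time: 8.7
tool_pos: [0.5676, -0.2285, 0.2027]
orientation: [[-0.658, -0.753, -0.001], [-0.753, 0.658, 0.001], [0.0, 0.001, -1.0]]
contact_force: [0.2, -0.0, -0.3]
finger_gap: 0.0003
finger_force: 0.0
```

Run:
```python
from h import *
t=snap('top','top2.png')
cv2.imwrite('pics/c2.png',cv2.resize(t['color'][90:290,150:430],None,fx=2.5,fy=2.5))
W=world(t); hsv=cv2.cvtColor(t['color'],cv2.COLOR_BGR2HSV)
q=W[(W[...,0]>.3)&(W[...,0]<.62)&(W[...,1]>.05)&(W[...,1]<.34)&(hsv[...,1]>100)&(W[...,2]>.02)]
rc=cv2.minAreaRect(q[:,:2].astype(np.float32)*1000);print(rc,np.percentile(q[:,2],[50,98,100]))
print(r.observe()['joint_pos'])
```

```text
((427.112548828125, 224.3865966796875), (96.5757827758789, 336.7826232910156), 42.559967041015625) [0.04069171 0.0540351  0.06478533]
[-6.72304387e+00  2.26762316e+01 -5.21696234e+00 -2.55056104e-02
 -6.21497329e+01 -3.43098537e+01]
```

View pics/c2.png

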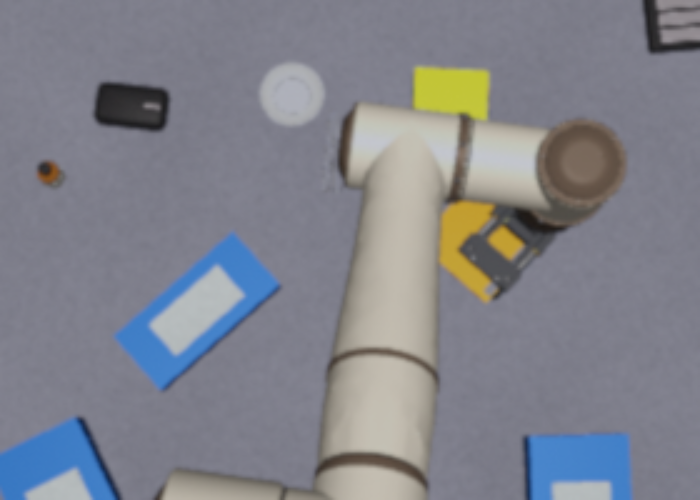

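Emit:
servo_tool:
  linear:
    - [0,0,15]
    - [0,0,30]
    - [0,0,30]
    - [0,0,20]
    - [0,0,9]
    - [6,0,0]
    - [6,0,0]
    - [4,0,0]
    - [0,0,0]
  turn:
    - [0,0,0]
    - [0,0,0]
    - [0,0,0]
    - [0,0,0]
    - [0,0,0]
    - [0,0,0]
    - [0,0,0]
    - [0,0,0]
    - [0,0,0]
  claw: [0,0,0,0,0,0,0,0,0]

```text
time: 9.65
tool_pos: [0.5574, -0.2407, 0.1008]
orientation: [[-0.657, -0.754, 0.002], [-0.754, 0.657, -0.0], [-0.001, -0.002, -1.0]]
contact_force: [0.6, 0.4, 0.3]
finger_gap: 0.0005
finger_force: 0.0
```

Emit:
servo_tool:
  linear:
    - [5,0,0]
    - [6,0,0]
    - [6,0,0]
    - [6,0,0]
    - [6,0,0]
    - [6,0,0]
    - [8,0,0]
    - [10,0,0]
    - [10,0,0]
    - [10,0,0]
  turn:
    - [0,0,0]
    - [0,0,0]
    - [0,0,0]
    - [0,0,0]
    - [0,0,0]
    - [0,0,0]
    - [0,0,0]
    - [0,0,0]
    - [0,0,0]
    - [0,0,0]
  claw: [0,0,0,0,0,0,0,0,0,0]

```text
time: 10.65
tool_pos: [0.5087, -0.2958, 0.0995]
orientation: [[-0.656, -0.754, -0.0], [-0.754, 0.656, 0.0], [0.0, 0.0, -1.0]]
contact_force: [-0.1, -0.7, -0.6]
finger_gap: 0.0004
finger_force: 0.0
```

Run:
```python
from h import *
s=snap('scene','scene3.png')
cv2.imwrite('pics/c3.png',cv2.resize(s['color'][80:330,80:420],None,fx=2,fy=2))
```

```text
(no output)
```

View pics/c3.png

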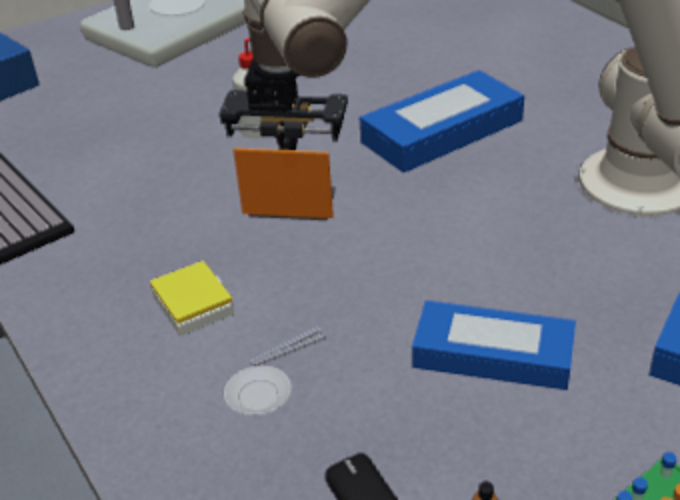

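The shield stands upright at about (285,183) in the crop with the finger clear in front of it. The blue lid is flat at about (495,335). Next I lift away.

Emit:
servo_tool:
  linear:
    - [0,0,-10]
    - [0,0,-25]
    - [0,0,-35]
    - [0,0,-40]
    - [0,0,-30]
    - [40,0,0]
    - [40,0,0]
    - [20,0,0]
    - [0,0,0]
    - [0,0,0]
  turn:
    - [0,0,0]
    - [0,0,0]
    - [0,0,0]
    - [0,0,0]
    - [0,0,0]
    - [0,0,0]
    - [0,0,0]
    - [0,0,0]
    - [0,0,0]
    - [0,0,0]
  claw: [0,0,0,0,0,0,0,0,0,0]

```text
time: 11.7
tool_pos: [0.444, -0.3706, 0.2402]
orientation: [[-0.657, -0.754, 0.001], [-0.754, 0.657, -0.0], [-0.0, -0.001, -1.0]]
contact_force: [0.4, 0.3, 0.2]
finger_gap: 0.0004
finger_force: 0.0
```

Run:
```python
from h import *
s=snap('scene','scene4.png')
W=world(s); hsv=cv2.cvtColor(s['color'],cv2.COLOR_BGR2HSV)
m=(W[...,0]>.4)&(W[...,0]<.75)&(W[...,1]>-.4)&(W[...,1]<-.1)&(hsv[...,0]<20)&(hsv[...,1]>180)
q=W[m]; 
for a,b in((.01,.04),(.04,.08),(.08,.11),(.11,.14)):
    k=q[(q[:,2]>a)&(q[:,2]<b)]; print(a,len(k),k.mean(0) if len(k) else '')
b=W[(W[...,0]>.38)&(W[...,0]<.57)&(W[...,1]>.08)&(W[...,1]<.29)&(W[...,2]>.035)]
print(np.percentile(b[:,2],[5,50,95,100]),b.mean(0))
cv2.imwrite('pics/c4.png',cv2.resize(s['color'][80:330,80:420],None,fx=2,fy=2))
```

```text
0.01 335 [ 0.53813594 -0.25868821  0.02508992]
0.04 468 [ 0.53817515 -0.25847212  0.06032612]
0.08 363 [ 0.53812878 -0.25870468  0.09505283]
0.11 243 [ 0.53870328 -0.25885797  0.1196573 ]
[0.03726074 0.04068998 0.04373405 0.04649247] [0.47135276 0.18338285 0.04062436]
```

View pics/c4.png

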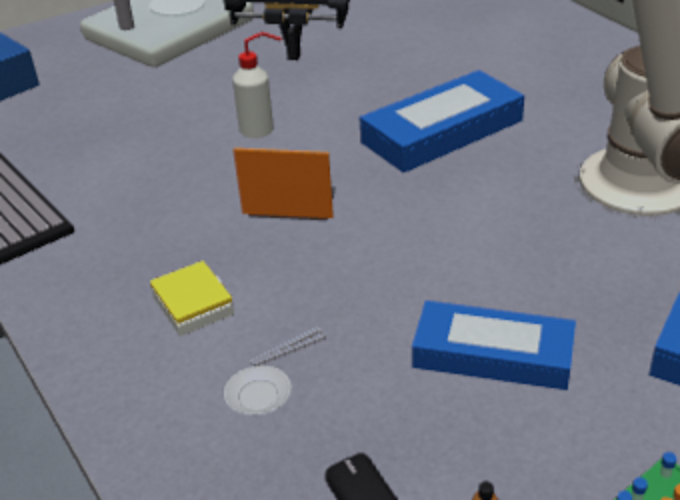

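The panel is vertical: its x and y are the same at every height. The shield's heel has hardly moved, the lid top is at 40.6 mm, and the robot touches nothing.

```bash
python3 -c "
from plant import r
print(r.job_done())"
```

```text
the job is handed in; nothing more can be done
None
```

The amber light shield stands upright on its foot where it lay, the blue slide box lid is fully shut, nothing else was touched, and the job was handed in at about 12 s.

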